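# Load a vial into the bench mixer and flip its hood over

### The arm

A 6-joint arm with a two-finger parallel gripper is mounted at the origin on the work surface. World frame = base frame: x ahead of the robot, y to its left, z up, the work surface at z = 0. Lengths are in m, angles in rad, forces in N, time in s.
With the tool pointing down it reaches from about 0.275 to 0.725 m from the base axis. Payload 15.9 kg.
Tool frame: the origin (TCP) lies midway between the tips of the shut fingers; the grasp point (between the pads) lies 19 mm behind it (robot.grasp_offset is the z of the grasp point in the tool frame, in m); z points along the fingers, y is the line along which they close (so a half turn about z gives the same grasp; the last joint's range is limited). The gripper opens to 85 mm and grips with 20 to 120 N. Pads are 22 mm wide; open, the fingers measure 114 mm over their backs; the gripper's body (76 mm by 85 mm) begins 54 mm behind the grasp point. The pads swing forward as they close: fully open they stand 13 mm farther back than shut.
Start: joints at [1.272, 0.213, -0.034, 1.323, 0, 1.571], TCP at [0.147, 0.478, 0.231] pointing down, gripper open.
Joint ranges: [-2.98, 2.98], [-0.74, 1.72], [-1.14, 1.35], [-2.1, 2.04], [-1.57, 1.44], [-3.14, 3.14]. Speed limits (rad/s): [1.89, 1.89, 2.39, 2.57, 3.14, 3.14].

### API

Orientations are given as a rotation vector (axis times angle).
In Python, from station import robot, viewer gives the robot as it stands.
- The arm moves only by the tool carry_out, never from a script. Its argument "moves" is a list of rows, each a list of 6 numbers: the shift along the tool's x, y, z each as a share of 100 mm, from -1 to 1, then the turn, a rotation vector about the tool's x, y, z each as a share of 0.5 rad, from -1 to 1. In form: [[tx, ty, tz, wx, wy, wz], ...]. A call has exactly 5 rows; each row is the pose to reach, as a shift and turn from the pose commanded when the call began, along the tool's axes at that moment; what a row does not reach only later rows make up. A row lasts 1/10 s, in which the tool goes at most 50 mm and 8.59 degrees, less where a joint would pass 70% of its speed; a pose out of reach is approached as far as the arm can. A call with a number of a shift or a turn outside -1 to 1 is refused whole. A call with a gripper value outside its range is refused whole. "fingers" is the gripper's target within -1 to 1 (fully open at 1, half-way at 0, shut at -1), set as the call begins (left out, the last holds). The fingers move at their own pace and stop on an object; the grip force is fixed at half the most. Time passes only in rows, so rows that repeat a pose let the fingers close, or fill a call up. It gives the time, the measured TCP pose, the force, the opening and the grip force at its end, in the units of the state.
- robot.read_state(): the state, without advancing time (a new reading comes with each control period).
- viewer.capture(name): name is "scene" or "top" or "wrist"; returns (picture, depth): 400x640x3 uint8, red, green, blue; 400x640 float32, m along the optical axis (not along the pixel's ray), 0 where there is no reading.
- viewer.camera_info(name): a dict with "mtx" (3x3 intrinsics, pixels), "origin" and "orientation" of the camera in the world. Camera axes: x right, y up, looking along -z (the intrinsics and any distortion apply to the point x, -y, -z); pixel columns grow to the right and rows downward; lengths in m; the calibration is good to about 2 mm. A picture is of the moment at which its call begins: read the wrist's pose just before it. camera_info takes no time and is no camera call; for the wrist camera it gives the pose at the moment of the call.
- robot.close_job(): hands the job in; it is judged then, once.
The state is a dict: "clock": time; "q": joint angles; "joint_vel": joint speeds; "effort": joint torques, N m; "tool_pos": TCP position; "orientation": TCP orientation; "wrist_force": force on the tool from outside, world axes, zero at the start; "torque": the same for the moment, N m; "gripper_width": opening from 0.0 (shut) to 1.0 (fully open); "grip_force": force on a finger pad.
Only numpy, scipy, OpenCV 4.12 (cv2) and the standard library are available. Lean on these libraries where they do the work, as an engineer would, in place of code of your own. Each camera call takes 0.05 s, during which the arm holds its last target. There are 200 camera calls.

### The job

Take the taller vial from the rack, set it down gently (not dropped) until it stands upright on the floor of the mixer's well, and let go. Then push the mixer's spring-hinged hood flap over with the fingers, gently, just until it snaps across by itself and stays leaning over the vial; do not ram it against its stop, and leave the short vial, beaker and tip box where they are.

Things in the scene. Friction and masses are not known exactly. Their poses are not given: they have to be found in the camera images.
- vial: The taller amber glass vial with a black cap: an upright cylinder 24 mm in diameter and 74 mm tall, cap flush with the sides, about 35 g, loose in one of the two holes of the rack, standing on the table. Origin: centre of its underside; z up along its axis.
- rack: Fixed aluminium block 64 x 150 x 24 mm (x, y, z) with two through holes of 27.5 mm at y = -36 and y = +36 mm; the tall and the short vial stand in them in either order. Origin: centre of its underside. The vials stick out 50 and 20 mm; there is nothing beside the vial along the rack's x, so pinch it along the rack's x.
- mixer: Fixed white vial mixer; housing 150 x 110 x 56 mm (x -105 to +45 mm, y -55 to +55 mm, top at z = 56 mm) with a well and, on two posts (y = -41 and +41 mm, tops at z = 102 mm), a grey hood flap with an amber window. Origin: on the vertical axis of the well, at table level; x points from the flap's hinge to the well. The robot must never press the mixer or its flap with more than 12 N.
- well (a point): Centre of the mouth of the mixer's well, 56 mm above the table; axes as the mixer's. Vertical hole 30 mm wide with a 3 mm chamfer. Its rubber floor, sprung (5 N per mm, 4 mm travel), is hand-set 16 to 36 mm below the mouth, NOT reported: lower the vial until it is felt to touch. The vial must not press the mixer with more than 18 N, nor be let go over 3 mm above the floor. Clear above, flap back.
- short_vial: Bystander: like the vial, 24 mm in diameter but only 44 mm tall, loose in the other hole of the rack. Origin: centre of its underside.
- beaker: Bystander: loose glass beaker, 66 mm wide, 85 mm tall. Origin: centre of its underside.
- tip_box: Bystander: loose grey pipette-tip box, 85 x 120 x 54 mm. Origin: centre of its underside.
- hinge_mid (a point): Middle of the mixer's slots at hinge height, 94 mm above the table, 58 mm behind the well (mixer x = -58 mm). The posts are clamped along the slots: the true hinge axis (along mixer y) lies up to 18 mm from this point along mixer x, NOT reported. Flap: plate 70 mm wide (y), 85 mm from hinge to free edge, 5 mm thick. It starts leaning 28 degrees back from upright, away from the well.
- edge_mid (a point): Where the flap's free edge would be at the start with its hinge at hinge_mid: 169 mm above the table, mixer x = -98 mm; truly up to 18 mm off along x: find it by touch (or see it). Push the flap from behind, half-way up or higher, towards mixer +x. It resists with 3 to 8 N all the way (finger friction included); only in the last few degrees before the snap point the load drops to nothing.
- stop_mid (a point): Where the free edge would rest at the far stop with the hinge at hinge_mid: 42 degrees past upright over the well, 157 mm above the table, mixer x = -1 mm. The snap point is 32 degrees past upright; from there the flap springs to this hard stop by itself, away from the fingers: the push felt vanishes. Stop then and withdraw: following on jams the flap on its stop and the force rises steeply.
Things that resemble listed ones, but are neither listed nor needed, are in the scene too. What is shaped like the vial but green or red is not meant.

How it is judged:
By the outcome, as a careful person would: the job done as asked, in the order asked, and still so for the second after the job is handed in, with the robot touching nothing.
It also fails if it takes over 67 s, if anything falls off the work surface, if the arm or the gripper's body presses on something with over 40 N, if the wrist force passes 120 N, or if a joint passes its speed limit or range.

## Working session

There is one attempt and no reset: what is moved stays moved. The work goes in short steps, Python scripts to look and compute and a tool call to move; the robot and the scene stay as the last step left them, time stands still between calls to the robot, and variables do not carry over. Pictures are saved under pics/ and viewed, at most 10 in all, crops included, and the job is handed in when it is done.

Besides the shell and the picture viewer there is one more tool, called by a JSON object that holds its "api" and its "payload", one argument or row to a line. carry_out: Moves the arm, as the interface text tells. Its arguments: {"type":"object","properties":{"moves":{"type":"array"},"fingers":{"type":"number"}},"required":["moves"]}

```bash
mkdir -p pics; ls
python3 - <<'E'
from station import robot, viewer
import numpy as np,cv2
print(robot.read_state())
for n in("scene","top"):
    p,d=viewer.capture(n); np.savez(f"pics/{n}0.npz",p=p,d=d); cv2.imwrite(f"pics/{n}0.png",p[:,:,::-1])
    print(viewer.camera_info(n))
E
```

```text
pics
{'clock': 0.0, 'q': array([ 1.27201024e+00,  2.13337460e-01, -3.50264569e-02,  1.32348229e+00,
       -1.93231571e-05,  1.57078990e+00]), 'joint_vel': array([ 0.00168743, -0.0016005 , -0.00029228, -0.00072437, -0.00213163,
       -0.0001642 ]), 'effort': array([ 7.88958369e-05, -6.86158204e+01,  4.87116230e+01,  1.75116485e-02,
        4.38059658e-05,  3.13435532e-05]), 'tool_pos': array([0.14709257, 0.47754221, 0.23083845]), 'orientation': array([-4.67557777e-01, -3.10646579e+00,  1.63522677e-03]), 'wrist_force': array([ 0.6030344 ,  0.35978045, -0.60428862]), 'torque': array([-0.00018688,  0.0060578 , -0.04012271]), 'grip_force': 0.0, 'gripper_width': 1.0033184989104904}
{'mtx': array([[428.70271981,   0.        , 317.61688493],
       [  0.        , 428.70271981, 195.83225413],
       [  0.        ,   0.        ,   1.        ]]), 'origin': array([ 1.0347481 , -0.55793749,  0.71655915]), 'orientation': array([0.85705152, 0.31664741, 0.61616312])}
{'mtx': array([[484.86283134,   0.        , 321.51779997],
       [  0.        , 484.86283134, 196.141049  ],
       [  0.        ,   0.        ,   1.        ]]), 'origin': array([0.4395153 , 0.01580756, 1.32555815]), 'orientation': array([ 0.0901456 , -0.08156423, -1.54488183])}
```

View pics/scene0.png

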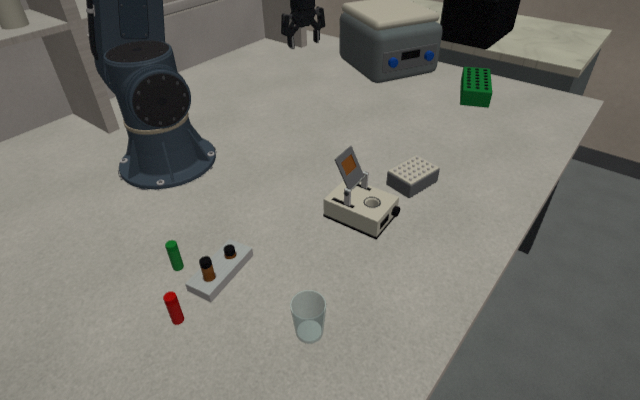

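View pics/top0.png

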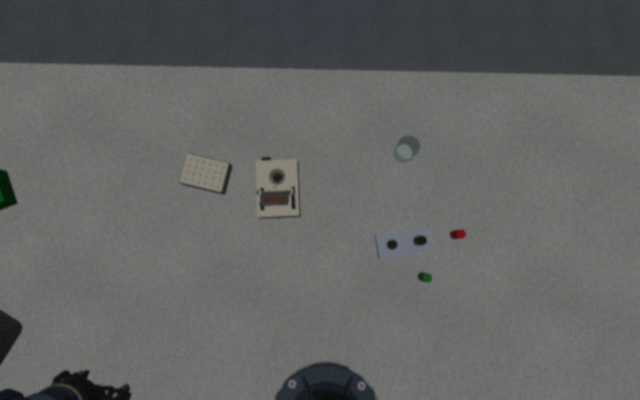

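Scene view: the tall vial is at (207,268) and the short one at (229,252). The green lookalike is at (174,255) and the red at (174,308). The mixer is at (362,208) with its well at (372,202), the beaker at (309,317) and the tip box at (413,175). In the top view the tall vial is at (420,240), the short one at (392,244), red at (458,234), green at (425,277) and the well at (277,176). I choose the amber vial with the black cap that sticks out further, nearer the red decoy.

```bash
cat > h.py <<'E'
import numpy as np,cv2
from scipy.spatial.transform import Rotation as R
from station import robot, viewer
def cloud(d,ci):
    K=ci["mtx"]; v,u=np.mgrid[:d.shape[0],:d.shape[1]]
    c=np.dstack([(u-K[0,2])/K[0,0]*d,-(v-K[1,2])/K[1,1]*d,-d])
    return c@R.from_rotvec(ci["orientation"]).as_matrix().T+ci["origin"]
def ray(ci,uv,z):
    K=ci["mtx"]; uv=np.atleast_2d(uv)
    c=np.c_[(uv[:,0]-K[0,2])/K[0,0],-(uv[:,1]-K[1,2])/K[1,1],-np.ones(len(uv))]@R.from_rotvec(ci["orientation"]).as_matrix().T
    return ci["origin"]+c*((z-ci["origin"][2])/c[:,2])[:,None]
E
python3 - <<'E'
from h import *
for n,boxes in(("top",{"rack":(365,222,445,265,.018,.03),"mixer":(245,150,310,225,.048,.062),"tall":(405,225,440,255,.06,.09),"short":(380,230,405,258,.035,.055),"flap":(250,180,305,215,.11,.2)}),("scene",{"rack":(180,235,260,300,.018,.03),"mixer":(315,180,405,240,.048,.062),"tall":(195,250,220,285,.06,.09),"short":(220,240,240,262,.035,.055),"flap":(325,140,375,200,.11,.2)})):
    f=np.load(f"pics/{n}0.npz"); ci=viewer.camera_info(n); P=cloud(f["d"],ci)
    t=P[300 if n=="top" else 340:,200:300,2]; print(n,"table z",np.median(P[100:130,200:300,2]) if n=="top" else np.median(P[330:,100:250,2]))
    for k,(a,b,c,e,z0,z1) in boxes.items():
        q=P[b:e,a:c].reshape(-1,3); q=q[(q[:,2]>z0)&(q[:,2]<z1)]
        if len(q)<3: print(k,len(q)); continue
        print(k,len(q),"med",np.median(q,0).round(4),"rect",[np.round(x,4) for x in cv2.minAreaRect(q[:,:2].astype(np.float32)*1000)], "zmax",q[:,2].max().round(4))
    p=f["p"]
    if n=="scene": cv2.imwrite("pics/crop1.png",np.hstack([cv2.resize(p[225:335,150:260,::-1],None,fx=3.6,fy=3.6,interpolation=2),cv2.resize(p[135:245,310:420,::-1],None,fx=3.6,fy=3.6,interpolation=2)]))
E
```

```text
top table z -0.0004677713453755672
rack 1139 med [ 0.4622 -0.1986  0.0237] rect [array([ 463.0522, -200.4691]), array([ 63.9613, 150.7705]), np.float64(10.0132)] zmax 0.0299
mixer 1758 med [0.6099 0.1397 0.0557] rect [array([598.8486, 143.1763]), array([150.8349, 110.4348]), np.float64(3.764)] zmax 0.0619
tall 73 med [ 0.4701 -0.2344  0.073 ] rect [array([ 469.4382, -235.4945]), array([22.0774, 21.6001]), np.float64(33.3587)] zmax 0.0796
short 66 med [ 0.4561 -0.1642  0.0443] rect [array([ 455.8853, -164.9613]), array([20.9651, 23.1553]), np.float64(1.9769)] zmax 0.0491
flap 344 med [0.5573 0.1396 0.1456] rect [array([567.5441, 140.6315]), array([51.9713, 69.8696]), np.float64(3.5482)] zmax 0.175
scene table z 0.0001405328602172573
rack 1364 med [ 0.4724 -0.2057  0.0241] rect [array([ 437.1638, -204.6421]), array([123.8378, 153.4919]), np.float64(9.7471)] zmax 0.0297
mixer 1626 med [0.6127 0.1311 0.0563] rect [array([596.3608, 180.6042]), array([151.6538, 190.8268]), np.float64(4.2628)] zmax 0.062
tall 132 med [ 0.4739 -0.2387  0.073 ] rect [array([ 470.5898, -236.6243]), array([23.7611, 22.6262]), np.float64(0.7106)] zmax 0.0771
short 95 med [ 0.4611 -0.1673  0.0434] rect [array([ 458.7142, -165.2891]), array([21.5043, 25.9752]), np.float64(46.0563)] zmax 0.0469
flap 598 med [0.561  0.1374 0.1409] rect [array([569.1197, 140.585 ]), array([74.7372, 53.6506]), np.float64(89.8484)] zmax 0.1722
```

View pics/crop1.png

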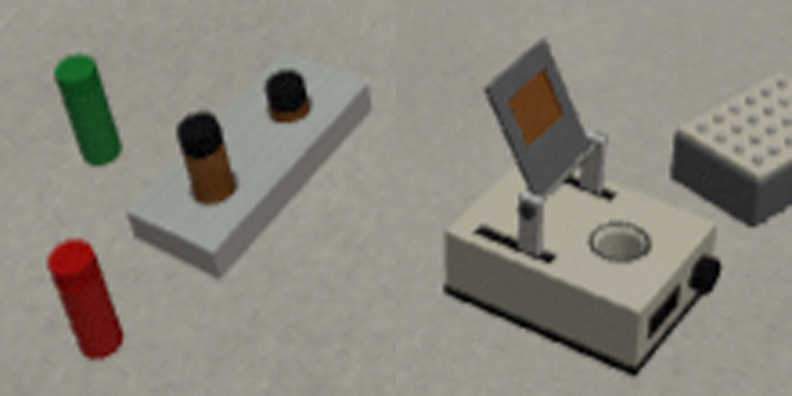

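Crop: the tall amber vial with the black cap stands in the rack hole at about (207,160), and the short one is at (287,97). The green (88,110) and red (86,300) decoys stand outside the rack. The flap leans away from the well, as described. Next I plan the reach.

```bash
cat >> h.py <<'E'
def rel(pos,yaw,n=1):
    """tool-frame shift (x100mm) and turn (x0.5rad) from measured pose to tool-down pose with tool y at yaw (deg, nearest half turn)"""
    s=robot.read_state(); R0=R.from_rotvec(s["orientation"]); p=s["tool_pos"]; best=None
    for a in(yaw,yaw+180):
        a=np.radians(a); y=np.array([np.cos(a),np.sin(a),0]); z=np.array([0,0,-1.]); T=R.from_matrix(np.c_[np.cross(y,z),y,z])
        w=(R0.inv()*T).as_rotvec()
        if best is None or abs(w[2])<abs(best[2]): best=w
    print("t",round(s["clock"],2),"p",p.round(4),"yawy",np.degrees(np.arctan2(*R0.as_matrix()[[1,0],1])).round(2),"F",s["wrist_force"].round(2),"w",round(s["gripper_width"],3),"g",round(s["grip_force"],1))
    print("shift",(R0.inv().apply(np.array(pos)-p)/.1).round(3),"turn",(best/.5).round(3))
E
python3 - <<'E'
from h import *
rel([.4695,-.236,.20],10)
# flap plane
for n,(a,b,c,e) in(("scene",(325,140,375,200)),("top",(250,180,305,215))):
    f=np.load(f"pics/{n}0.npz"); P=cloud(f["d"],viewer.camera_info(n))[b:e,a:c].reshape(-1,3)
    a=np.radians(3.9); o=np.array([.6288,.1451,0]); M=np.array([[np.cos(a),np.sin(a),0],[-np.sin(a),np.cos(a),0],[0,0,1]])
    q=(P-o)@M.T; q=q[(q[:,2]>.108)&(q[:,2]<.2)&(abs(q[:,1])<.036)]
    A=np.c_[q[:,2],np.ones(len(q))]; c=np.linalg.lstsq(A,q[:,0],rcond=None)[0]
    r=q[:,0]-A@c; k=abs(r)<.006; c=np.linalg.lstsq(A[k],q[k,0],rcond=None)[0]
    print(n,"lean",np.degrees(np.arctan(c[0])),"x at z.094",c[0]*.094+c[1],"x at .169",c[0]*.169+c[1],"zmax",np.percentile(q[:,2],99.5))
f=np.load("pics/top0.npz"); ci=viewer.camera_info("top"); g=f["p"].mean(2)[165:188,265:290]
m=(g<90); m2=cv2.connectedComponentsWithStats(m.astype(np.uint8)); print(m2[2],m2[3]); 
for c in m2[3][1:]: print(ray(ci,c+[265,165],.056))
E
```

```text
t 0.1 p [0.1471 0.4776 0.2309] yawy 72.88 F [-0.31 -0.25 -0.82] w 0.999 g 0.0
shift [-5.182 -5.87   0.315] turn [-2.000e-03  1.000e-03  2.195e+00]
scene lean -28.172067266857724 x at z.094 -0.042837014782655135 x at .169 -0.0830045980712671 zmax 0.17106188706624204
top lean -28.787179806434768 x at z.094 -0.04296087546149117 x at .169 -0.08417062356514532 zmax 0.17294262054921744
[[  0   0  25  23 403]
 [  4   4  16  15 172]] [[12.19851117 10.92059553]
 [11.53488372 11.18604651]]
[[0.62950482 0.14483636 0.056     ]]
```

{"api": "carry_out", "payload": {
  "moves": [
    [-0.15,-0.15,0,0,0,0],
    [-0.35,-0.35,0,0,0,0],
    [-0.57,-0.57,0,0,0,0],
    [-0.78,-0.78,0,0,0,0],
    [-1,-1,0,0,0,0]
  ],
  "fingers": 1
}}

```text
clock: 0.6
tool_pos: [0.2135, 0.3516, 0.2311]
orientation: [-0.467, -3.107, 0.001]
wrist_force: [0.1, -0.1, -0.5]
gripper_width: 0.998
grip_force: 0.0
```

{"api": "carry_out", "payload": {
  "moves": [
    [-0.2,-0.2,0,0,0,0],
    [-0.4,-0.4,0,0,0,0],
    [-0.6,-0.6,0,0,0,0],
    [-0.8,-0.8,0,0,0,0],
    [-1,-1,0,0,0,0]
  ]
}}

```text
clock: 1.1
tool_pos: [0.2796, 0.2267, 0.2311]
orientation: [-0.467, -3.106, 0.0]
wrist_force: [0.4, 0.2, 0.5]
gripper_width: 1.001
grip_force: 0.0
```

{"api": "carry_out", "payload": {
  "moves": [
    [-0.2,-0.2,0,0,0,0],
    [-0.4,-0.4,0,0,0,0],
    [-0.6,-0.6,0,0,0,0],
    [-0.8,-0.8,0,0,0,0],
    [-1,-1,0,0,0,0]
  ]
}}

```text
clock: 1.6
tool_pos: [0.3458, 0.1016, 0.2312]
orientation: [-0.468, -3.106, 0.0]
wrist_force: [-0.2, 0.3, -0.2]
gripper_width: 0.997
grip_force: 0.0
```

{"api": "carry_out", "payload": {
  "moves": [
    [-0.2,-0.2,0,0,0,0],
    [-0.4,-0.4,0,0,0,0],
    [-0.6,-0.6,0,0,0,0],
    [-0.8,-0.8,0,0,0,0],
    [-1,-1,0,0,0,0]
  ]
}}

```text
clock: 2.1
tool_pos: [0.4119, -0.0234, 0.2311]
orientation: [-0.468, -3.106, -0.0]
wrist_force: [1.2, 0.3, 0.9]
gripper_width: 0.998
grip_force: 0.0
```

{"api": "carry_out", "payload": {
  "moves": [
    [-0.2,-0.2,0,0,0,0],
    [-0.4,-0.4,0,0,0,0],
    [-0.6,-0.6,0,0,0,0],
    [-0.8,-0.8,0,0,0,0],
    [-1,-1,0,0,0,0]
  ]
}}

```text
clock: 2.6
tool_pos: [0.4781, -0.1483, 0.231]
orientation: [-0.468, -3.106, -0.0]
wrist_force: [0.7, 0.8, 0.0]
gripper_width: 0.997
grip_force: 0.0
```

{"api": "carry_out", "payload": {
  "moves": [
    [-0.04,-0.2,0.1,0,0,0.15],
    [-0.08,-0.4,0.15,0,0,0.3],
    [-0.12,-0.6,0.2,0,0,0.45],
    [-0.16,-0.75,0.25,0,0,0.6],
    [-0.18,-0.87,0.3,0,0,0.75]
  ]
}}

```text
clock: 3.1
tool_pos: [0.4691, -0.2365, 0.2007]
orientation: [-1.044, -2.962, -0.0]
wrist_force: [-0.3, 0.1, 0.3]
gripper_width: 1.003
grip_force: 0.0
```

{"api": "carry_out", "payload": {
  "moves": [
    [0,0,0,0,0,0.15],
    [0,0,0,0,0,0.3],
    [0,0,0,0,0,0.45],
    [0,0,0,0,0,0.6],
    [0,0,0,0,0,0.75]
  ]
}}

```text
clock: 3.6
tool_pos: [0.4692, -0.2355, 0.201]
orientation: [-1.577, -2.716, 0.0]
wrist_force: [0.1, 0.5, 0.1]
gripper_width: 0.999
grip_force: 0.0
```

{"api": "carry_out", "payload": {
  "moves": [
    [0,0,0,0,0,0.15],
    [0,0,0,0,0,0.3],
    [0,0,0,0,0,0.45],
    [0,0,0,0,0,0.6],
    [0,0,0,0,0,0.69]
  ]
}}

```text
clock: 4.1
tool_pos: [0.4692, -0.2355, 0.201]
orientation: [-2.02, -2.406, 0.0]
wrist_force: [-1.1, -0.5, -0.7]
gripper_width: 0.999
grip_force: 0.0
```

Run:
```python
from h import *
rel([.4695,-.236,.10],10)
ci=viewer.camera_info("wrist"); p,d=viewer.capture("wrist"); cv2.imwrite("pics/w1.png",p[:,:,::-1]); P=cloud(d,ci)
for nm,z0,z1 in(("tall",.066,.08),("rack",.019,.029)):
    k=(P[...,2]>z0)&(P[...,2]<z1)&(d>0); n,l,s,c=cv2.connectedComponentsWithStats(k.astype(np.uint8))
    for i in range(1,n):
        if s[i,4]>300: q=P[l==i]; print(nm,s[i],q.mean(0).round(4),cv2.minAreaRect(q[:,:2].astype(np.float32)*1000))
```

```text
t 4.1 p [ 0.4692 -0.2355  0.201 ] yawy 9.97 F [-1.12 -0.53 -0.68] w 0.999 g 0.0
shift [-0.005  0.002  1.01 ] turn [-0.001 -0.001 -0.001]
tall [535 165  51  62 632] [ 0.687  -0.1956  0.0732] ((692.78271484375, -198.14422607421875), (61.522396087646484, 25.544126510620117), 87.4677963256836)
tall [ 558  170   55   60 1002] [ 0.7346 -0.2007  0.0732] ((727.9716186523438, -200.93368530273438), (58.62546157836914, 32.020973205566406), 82.76714324951172)
tall [207 177  27  26 527] [ 0.3765 -0.2493  0.0737] ((375.76129150390625, -250.19198608398438), (23.00345802307129, 23.200660705566406), 18.072261810302734)
tall [308 180  24  26 494] [ 0.4706 -0.236   0.074 ] ((470.7969665527344, -236.79905700683594), (22.317359924316406, 23.420486450195312), 9.868368148803711)
tall [310 275  22  24 433] [ 0.4894 -0.3356  0.0734] ((489.6436462402344, -336.9784240722656), (23.57444953918457, 22.978553771972656), 50.18478012084961)
rack [ 289   77   62  140 6997] [ 0.4635 -0.1947  0.0244] ((464.69390869140625, -201.80091857910156), (64.07513427734375, 150.500732421875), 9.910028457641602)
```

View pics/w1.png

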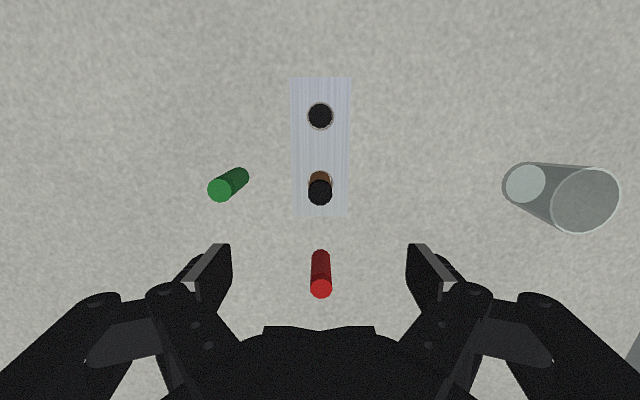

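Wrist view: the tall amber vial with the black cap is at (320,190), centred between the fingers, with the short one at (320,116), green at (220,190) and red at (320,285). Clear to descend.

{"api": "carry_out", "payload": {
  "moves": [
    [0,0.01,0.2,0,0,0],
    [0,0.01,0.4,0,0,0],
    [0,0.01,0.6,0,0,0],
    [0,0.01,0.8,0,0,0],
    [0,0.01,1,0,0,0]
  ]
}}

```text
clock: 4.65
tool_pos: [0.4702, -0.2354, 0.1003]
orientation: [-2.015, -2.41, 0.0]
wrist_force: [0.5, 0.4, 0.0]
gripper_width: 0.998
grip_force: 0.0
```

{"api": "carry_out", "payload": {
  "moves": [
    [0,0,0.15,0,0,0],
    [0,0,0.3,0,0,0],
    [0,0,0.45,0,0,0],
    [0,0,0.55,0,0,0],
    [0,0,0.59,0,0,0]
  ]
}}

```text
clock: 5.15
tool_pos: [0.4699, -0.2352, 0.0414]
orientation: [-2.015, -2.409, 0.0]
wrist_force: [0.7, -0.1, -0.3]
gripper_width: 1.0
grip_force: 0.0
```

{"api": "carry_out", "payload": {
  "moves": [
    [0,0,0,0,0,0],
    [0,0,0,0,0,0],
    [0,0,0,0,0,0],
    [0,0,0,0,0,0],
    [0,0,0,0,0,0]
  ],
  "fingers": -1
}}

```text
clock: 5.65
tool_pos: [0.4707, -0.2357, 0.0429]
orientation: [2.016, 2.408, 0.0]
wrist_force: [-0.8, 0.4, 5.4]
gripper_width: 0.262
grip_force: 58.5
```

{"api": "carry_out", "payload": {
  "moves": [
    [0,0,0,0,0,0],
    [0,0,0,0,0,0],
    [0,0,0,0,0,0],
    [0,0,0,0,0,0],
    [0,0,0,0,0,0]
  ]
}}

```text
clock: 6.15
tool_pos: [0.4708, -0.2356, 0.0429]
orientation: [2.016, 2.408, 0.0]
wrist_force: [-0.7, -0.0, 5.4]
gripper_width: 0.263
grip_force: 58.5
```

{"api": "carry_out", "payload": {
  "moves": [
    [0,0,-0.1,0,0,0],
    [0,0,-0.3,0,0,0],
    [0,0,-0.5,0,0,0],
    [0,0,-0.75,0,0,0],
    [0,0,-1,0,0,0]
  ]
}}

```text
clock: 6.65
tool_pos: [0.4703, -0.2354, 0.144]
orientation: [2.016, 2.409, 0.0]
wrist_force: [1.2, 0.5, -0.2]
gripper_width: 0.262
grip_force: 58.7
```

{"api": "carry_out", "payload": {
  "moves": [
    [0,0,-0.1,0,0,0],
    [0,0,-0.12,0,0,0],
    [0,0,-0.15,0,0,0],
    [0,0,-0.15,0,0,0],
    [0,0,-0.15,0,0,0]
  ]
}}

```text
clock: 7.15
tool_pos: [0.47, -0.2353, 0.1565]
orientation: [-2.016, -2.408, 0.0]
wrist_force: [0.4, -0.9, -0.1]
gripper_width: 0.26
grip_force: 58.7
```

Run:
```python
from h import *
rel([.629,.145,.155],93.9)
p,d=viewer.capture("scene"); ci=viewer.camera_info("scene"); P=cloud(d,ci)
cv2.imwrite("pics/s2.png",cv2.resize(p[170:330,130:340,::-1],None,fx=3,fy=3))
p,d=viewer.capture("top");P=cloud(d,viewer.camera_info("top"))
for a,b,c,e in((380,120,430,175),):
    q=P[b:e,a:c].reshape(-1,3);q=q[q[:,2]>.03];print("beaker",q.mean(0))
```

```text
t 7.15 p [ 0.47   -0.2353  0.1565] yawy 10.14 F [ 0.38 -0.93 -0.1 ] w 0.26 g 58.7
shift [3.463 2.234 0.015] turn [-1.000e-03 -3.000e-03 -2.924e+00]
beaker [ 0.70164081 -0.1903758   0.13095643]
```

View pics/s2.png

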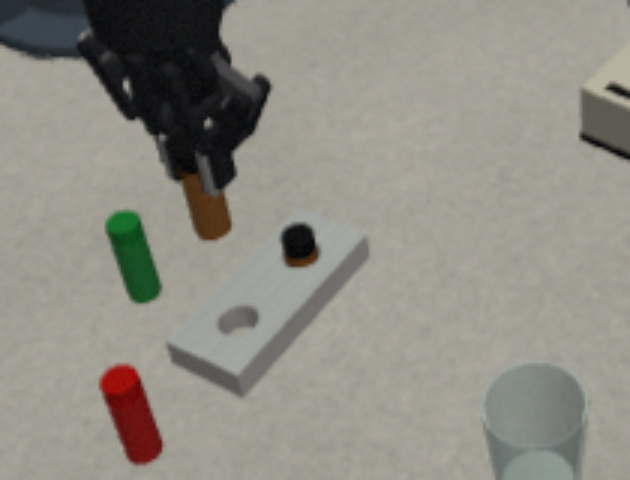

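{"api": "carry_out", "payload": {
  "moves": [
    [0.1,0.06,0,0,0,0],
    [0.3,0.2,0,0,0,0],
    [0.5,0.34,0,0,0,0],
    [0.7,0.45,0,0,0,0],
    [0.87,0.56,0,0,0,0]
  ]
}}

```text
clock: 7.75
tool_pos: [0.5105, -0.1382, 0.1571]
orientation: [-2.016, -2.409, -0.0]
wrist_force: [0.4, -0.9, -0.5]
gripper_width: 0.26
grip_force: 58.7
```

{"api": "carry_out", "payload": {
  "moves": [
    [0.17,0.11,0,0,0,0],
    [0.35,0.22,0,0,0,0],
    [0.52,0.33,0,0,0,0],
    [0.7,0.45,0,0,0,0],
    [0.87,0.56,0,0,0,0]
  ]
}}

```text
clock: 8.25
tool_pos: [0.5503, -0.0428, 0.1571]
orientation: [-2.016, -2.409, -0.0]
wrist_force: [0.6, 0.1, -0.6]
gripper_width: 0.265
grip_force: 58.7
```

{"api": "carry_out", "payload": {
  "moves": [
    [0.17,0.11,0,0,0,0],
    [0.35,0.22,0,0,0,0],
    [0.52,0.33,0,0,0,0],
    [0.7,0.45,0,0,0,0],
    [0.87,0.56,0,0,0,0]
  ]
}}

```text
clock: 8.75
tool_pos: [0.5899, 0.0527, 0.157]
orientation: [-2.016, -2.409, 0.0]
wrist_force: [0.2, 0.2, -0.8]
gripper_width: 0.266
grip_force: 58.7
```

{"api": "carry_out", "payload": {
  "moves": [
    [0.17,0.11,0,0,0,0],
    [0.35,0.22,0,0,0,0],
    [0.52,0.33,0,0,0,0],
    [0.7,0.45,0,0,0,0],
    [0.85,0.55,0,0,0,0]
  ]
}}

```text
clock: 9.25
tool_pos: [0.629, 0.1463, 0.157]
orientation: [-2.015, -2.409, 0.0]
wrist_force: [1.0, -1.1, 0.3]
gripper_width: 0.258
grip_force: 58.7
```

{"api": "carry_out", "payload": {
  "moves": [
    [0,0,0,0,0,-0.15],
    [0,0,0,0,0,-0.35],
    [0,0,0,0,0,-0.55],
    [0,0,0,0,0,-0.75],
    [0,0,0,0,0,-0.95]
  ]
}}

```text
clock: 9.75
tool_pos: [0.6286, 0.1452, 0.157]
orientation: [-1.387, -2.819, 0.0]
wrist_force: [0.1, 0.3, -0.3]
gripper_width: 0.261
grip_force: 58.7
```

{"api": "carry_out", "payload": {
  "moves": [
    [0,0,0,0,0,-0.2],
    [0,0,0,0,0,-0.4],
    [0,0,0,0,0,-0.6],
    [0,0,0,0,0,-0.8],
    [0,0,0,0,0,-1]
  ]
}}

```text
clock: 10.25
tool_pos: [0.6287, 0.1452, 0.157]
orientation: [-0.646, -3.074, 0.0]
wrist_force: [-0.9, 0.5, 0.1]
gripper_width: 0.262
grip_force: 58.7
```

{"api": "carry_out", "payload": {
  "moves": [
    [0,0,0,0,0,-0.2],
    [0,0,0,0,0,-0.4],
    [0,0,0,0,0,-0.6],
    [0,0,0,0,0,-0.8],
    [0,0,0,0,0,-0.97]
  ]
}}

```text
clock: 10.75
tool_pos: [0.6287, 0.1452, 0.157]
orientation: [0.111, -3.139, -0.0]
wrist_force: [-0.1, -0.4, -0.2]
gripper_width: 0.263
grip_force: 58.7
```

Run:
```python
from h import *
rel([.629,.145,.155],93.9)
ci=viewer.camera_info("wrist"); p,d=viewer.capture("wrist"); cv2.imwrite("pics/w2.png",p[:,:,::-1]); np.savez("pics/w2.npz",p=p,d=d)
print(ci)
```

```text
t 10.75 p [0.6287 0.1452 0.157 ] yawy 94.04 F [-0.1  -0.43 -0.19] w 0.263 g 58.7
shift [-0.003 -0.003  0.02 ] turn [ 0.    -0.001  0.005]
{'mtx': array([[290.56390248,   0.        , 318.5862816 ],
       [  0.        , 290.56390248, 199.41800634],
       [  0.        ,   0.        ,   1.        ]]), 'origin': array([0.56344063, 0.13994588, 0.30006664]), 'orientation': array([-0.20056762, -0.21706754,  1.63084289])}
```

View pics/w2.png

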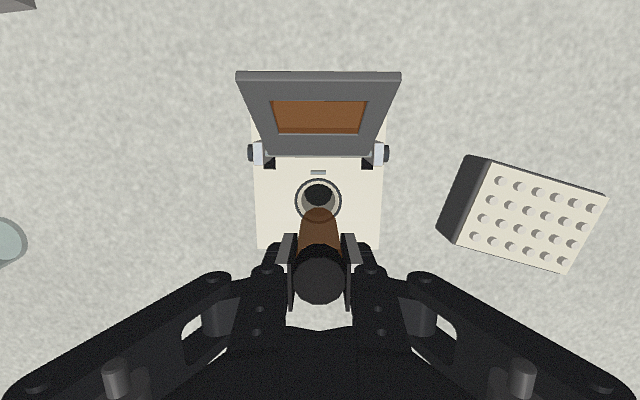

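Wrist view: the vial is held with its bottom end near (318,208) and its cap at (319,275). The well ring is near (318,200), and the flap is at (318,110), leaning back. I'll measure the ring against the tool position.

Run:
```python
from h import *
f=np.load("pics/w2.npz"); p,d=f["p"],f["d"]; ci=viewer.camera_info("wrist")
g=p.mean(2)
print("row across u=285..350 at v=197:",g[197,290:348].astype(int))
print("col u=318 v 170..212:",g[170:214,318].astype(int))
print("amber cols v=225:",np.where((p[225,:,0]>1.6*p[225,:,2])&(p[225,:,0]>50))[0][[0,-1]], "v=215",np.where((p[215,:,0]>1.6*p[215,:,2])&(p[215,:,0]>50))[0][[0,-1]])
m=(g<150)[172:206,288:350].astype(np.uint8); n,l,s,c=cv2.connectedComponentsWithStats(m); print(s)
for uv,z in(((318.3,180),.056),((318.3,208.5),.115)): print(ray(ci,uv,z))
```

```text
row across u=285..350 at v=197: [221 220 221 226 188  76  64  91 198 191 197 154 101 105 118  84  40  40
  33  34  33  37  35  36  42  26  29  35  37  41  40  38  32  29  41  44
  32  41  38  32  33 113 102  99  82 185 182 185 165  72  63 133 232 222
 220 219 218 219]
col u=318 v 170..212: [110 135 166 158 156 227 222 237  25  73 119 227 206 161  12  28  34  39
  45  38  36  33  39  39  43  38  38  37  42  31  37  38  39  36  30  39
  81  88  45  56  54  54  52  56]
amber cols v=225: [301 336] v=215 [304 332]
[[   0    0   62   34 1242]
 [   6    6   48   28  233]
 [  13   12   34   22  633]]
[[0.61201933 0.14330276 0.056     ]]
[[0.61952205 0.14386013 0.115     ]]
```

{"api": "carry_out", "payload": {
  "moves": [
    [0,0,0.12,0,0,0],
    [0,0,0.25,0,0,0],
    [0,0,0.38,0,0,0],
    [0,0,0.48,0,0,0],
    [0,0,0.54,0,0,0]
  ]
}}

```text
clock: 11.3
tool_pos: [0.6284, 0.1444, 0.1018]
orientation: [0.103, -3.138, 0.0]
wrist_force: [0.1, -0.2, 0.1]
gripper_width: 0.262
grip_force: 58.7
```

{"api": "carry_out", "payload": {
  "moves": [
    [0,0,0.02,0,0,0],
    [0,0,0.04,0,0,0],
    [0,0,0.06,0,0,0],
    [0,0,0.08,0,0,0],
    [0,0,0.1,0,0,0]
  ]
}}

```text
clock: 11.8
tool_pos: [0.6292, 0.1444, 0.0934]
orientation: [-0.104, 3.14, 0.0]
wrist_force: [-0.2, 0.6, -0.5]
gripper_width: 0.266
grip_force: 58.7
```

{"api": "carry_out", "payload": {
  "moves": [
    [0,0,0.02,0,0,0],
    [0,0,0.04,0,0,0],
    [0,0,0.055,0,0,0],
    [0,0,0.065,0,0,0],
    [0,0,0.07,0,0,0]
  ]
}}

```text
clock: 12.3
tool_pos: [0.629, 0.1444, 0.0862]
orientation: [0.104, -3.14, 0.0]
wrist_force: [-0.5, -0.3, 0.2]
gripper_width: 0.261
grip_force: 58.7
```

{"api": "carry_out", "payload": {
  "moves": [
    [0,0,0.003,0,0,0],
    [0,0,0.006,0,0,0],
    [0,0,0.009,0,0,0],
    [0,0,0.012,0,0,0],
    [0,0,0.015,0,0,0]
  ]
}}

```text
clock: 12.8
tool_pos: [0.629, 0.1444, 0.0848]
orientation: [-0.104, 3.14, 0.0]
wrist_force: [0.5, -0.3, 0.0]
gripper_width: 0.265
grip_force: 58.7
```

{"api": "carry_out", "payload": {
  "moves": [
    [0,0,0.003,0,0,0],
    [0,0,0.006,0,0,0],
    [0,0,0.009,0,0,0],
    [0,0,0.012,0,0,0],
    [0,0,0.015,0,0,0]
  ]
}}

```text
clock: 13.3
tool_pos: [0.629, 0.1444, 0.0833]
orientation: [0.104, -3.14, 0.0]
wrist_force: [0.1, 0.1, -1.4]
gripper_width: 0.264
grip_force: 58.7
```

{"api": "carry_out", "payload": {
  "moves": [
    [0,0,0.003,0,0,0],
    [0,0,0.006,0,0,0],
    [0,0,0.009,0,0,0],
    [0,0,0.012,0,0,0],
    [0,0,0.015,0,0,0]
  ]
}}

```text
clock: 13.8
tool_pos: [0.629, 0.1444, 0.0818]
orientation: [-0.104, 3.14, 0.0]
wrist_force: [-0.9, 0.7, 0.0]
gripper_width: 0.265
grip_force: 58.7
```

{"api": "carry_out", "payload": {
  "moves": [
    [0,0,0.003,0,0,0],
    [0,0,0.006,0,0,0],
    [0,0,0.009,0,0,0],
    [0,0,0.012,0,0,0],
    [0,0,0.015,0,0,0]
  ]
}}

```text
clock: 14.3
tool_pos: [0.629, 0.1444, 0.0803]
orientation: [-0.104, 3.14, -0.0]
wrist_force: [0.3, -0.8, 0.3]
gripper_width: 0.263
grip_force: 58.7
```

{"api": "carry_out", "payload": {
  "moves": [
    [0,0,0.003,0,0,0],
    [0,0,0.006,0,0,0],
    [0,0,0.009,0,0,0],
    [0,0,0.012,0,0,0],
    [0,0,0.015,0,0,0]
  ]
}}

```text
clock: 14.8
tool_pos: [0.629, 0.1444, 0.0788]
orientation: [-0.104, 3.14, 0.0]
wrist_force: [-0.5, 0.6, 0.0]
gripper_width: 0.262
grip_force: 58.7
```

{"api": "carry_out", "payload": {
  "moves": [
    [0,0,0.003,0,0,0],
    [0,0,0.006,0,0,0],
    [0,0,0.009,0,0,0],
    [0,0,0.012,0,0,0],
    [0,0,0.015,0,0,0]
  ]
}}

```text
clock: 15.3
tool_pos: [0.629, 0.1444, 0.0773]
orientation: [-0.104, 3.14, 0.0]
wrist_force: [0.3, 0.1, -1.0]
gripper_width: 0.266
grip_force: 58.7
```

{"api": "carry_out", "payload": {
  "moves": [
    [0,0,0.003,0,0,0],
    [0,0,0.006,0,0,0],
    [0,0,0.009,0,0,0],
    [0,0,0.012,0,0,0],
    [0,0,0.015,0,0,0]
  ]
}}

```text
clock: 15.8
tool_pos: [0.629, 0.1444, 0.0758]
orientation: [-0.104, 3.14, 0.0]
wrist_force: [0.4, 0.6, -0.5]
gripper_width: 0.264
grip_force: 58.7
```

{"api": "carry_out", "payload": {
  "moves": [
    [0,0,0.003,0,0,0],
    [0,0,0.006,0,0,0],
    [0,0,0.009,0,0,0],
    [0,0,0.012,0,0,0],
    [0,0,0.015,0,0,0]
  ]
}}

```text
clock: 16.3
tool_pos: [0.629, 0.1444, 0.0743]
orientation: [0.104, -3.14, -0.0]
wrist_force: [0.3, -1.0, -0.2]
gripper_width: 0.268
grip_force: 58.7
```

{"api": "carry_out", "payload": {
  "moves": [
    [0,0,0.003,0,0,0],
    [0,0,0.006,0,0,0],
    [0,0,0.009,0,0,0],
    [0,0,0.012,0,0,0],
    [0,0,0.015,0,0,0]
  ]
}}

```text
clock: 16.8
tool_pos: [0.629, 0.1444, 0.0728]
orientation: [-0.104, 3.14, -0.0]
wrist_force: [0.1, 0.3, -0.6]
gripper_width: 0.262
grip_force: 58.7
```

{"api": "carry_out", "payload": {
  "moves": [
    [0,0,0.003,0,0,0],
    [0,0,0.006,0,0,0],
    [0,0,0.009,0,0,0],
    [0,0,0.012,0,0,0],
    [0,0,0.015,0,0,0]
  ]
}}

```text
clock: 17.3
tool_pos: [0.629, 0.1444, 0.0713]
orientation: [0.104, -3.14, 0.0]
wrist_force: [-0.4, 0.3, -0.4]
gripper_width: 0.27
grip_force: 58.7
```

{"api": "carry_out", "payload": {
  "moves": [
    [0,0,0.003,0,0,0],
    [0,0,0.006,0,0,0],
    [0,0,0.009,0,0,0],
    [0,0,0.012,0,0,0],
    [0,0,0.015,0,0,0]
  ]
}}

```text
clock: 17.8
tool_pos: [0.629, 0.1444, 0.0698]
orientation: [-0.104, 3.14, -0.0]
wrist_force: [0.1, 0.4, -0.2]
gripper_width: 0.262
grip_force: 58.7
```

{"api": "carry_out", "payload": {
  "moves": [
    [0,0,0.003,0,0,0],
    [0,0,0.006,0,0,0],
    [0,0,0.009,0,0,0],
    [0,0,0.012,0,0,0],
    [0,0,0.015,0,0,0]
  ]
}}

```text
clock: 18.3
tool_pos: [0.629, 0.1444, 0.0683]
orientation: [-0.104, 3.14, -0.0]
wrist_force: [-1.0, -0.2, -0.5]
gripper_width: 0.263
grip_force: 58.7
```

{"api": "carry_out", "payload": {
  "moves": [
    [0,0,0.003,0,0,0],
    [0,0,0.006,0,0,0],
    [0,0,0.009,0,0,0],
    [0,0,0.012,0,0,0],
    [0,0,0.015,0,0,0]
  ]
}}

```text
clock: 18.8
tool_pos: [0.6291, 0.1444, 0.067]
orientation: [-0.104, 3.139, 0.0]
wrist_force: [-0.7, -0.8, 4.8]
gripper_width: 0.264
grip_force: 58.9
```

{"api": "carry_out", "payload": {
  "moves": [
    [0,0,0.003,0,0,0],
    [0,0,0.006,0,0,0],
    [0,0,0.009,0,0,0],
    [0,0,0.012,0,0,0],
    [0,0,0.015,0,0,0]
  ]
}}

```text
clock: 19.3
tool_pos: [0.6293, 0.1444, 0.0659]
orientation: [-0.104, 3.139, 0.0]
wrist_force: [-2.9, -1.5, 11.0]
gripper_width: 0.266
grip_force: 59.4
```

{"api": "carry_out", "payload": {
  "moves": [
    [0,0,-0.004,0,0,0],
    [0,0,-0.008,0,0,0],
    [0,0,-0.012,0,0,0],
    [0,0,-0.015,0,0,0],
    [0,0,-0.015,0,0,0]
  ]
}}

```text
clock: 19.8
tool_pos: [0.6291, 0.1444, 0.067]
orientation: [-0.104, 3.14, 0.0]
wrist_force: [-1.4, -1.1, 5.7]
gripper_width: 0.262
grip_force: 59.3
```

{"api": "carry_out", "payload": {
  "moves": [
    [0,0,-0.002,0,0,0],
    [0,0,-0.004,0,0,0],
    [0,0,-0.006,0,0,0],
    [0,0,-0.006,0,0,0],
    [0,0,-0.006,0,0,0]
  ]
}}

```text
clock: 20.3
tool_pos: [0.629, 0.1444, 0.0674]
orientation: [-0.104, 3.14, -0.0]
wrist_force: [0.2, 0.1, 3.1]
gripper_width: 0.265
grip_force: 59.2
```

{"api": "carry_out", "payload": {
  "moves": [
    [0,0,0,0,0,0],
    [0,0,0,0,0,0],
    [0,0,0,0,0,0],
    [0,0,0,0,0,0],
    [0,0,0,0,0,0]
  ],
  "fingers": 0.2
}}

```text
clock: 20.8
tool_pos: [0.629, 0.1444, 0.0674]
orientation: [0.104, -3.14, 0.0]
wrist_force: [0.1, 0.2, -0.2]
gripper_width: 0.597
grip_force: 0.0
```

{"api": "carry_out", "payload": {
  "moves": [
    [0,0,-0.1,0,0,0],
    [0,0,-0.25,0,0,0],
    [0,0,-0.5,0,0,0],
    [0,0,-0.75,0,0,0],
    [0,0,-1,0,0,0]
  ]
}}

```text
clock: 21.3
tool_pos: [0.6289, 0.1444, 0.1693]
orientation: [-0.104, 3.139, 0.0]
wrist_force: [0.6, 1.1, -0.3]
gripper_width: 0.599
grip_force: 0.0
```

{"api": "carry_out", "payload": {
  "moves": [
    [0,0,-0.2,0,0,0],
    [0,0,-0.4,0,0,0],
    [0,0,-0.5,0,0,0],
    [0,0,-0.5,0,0,0],
    [0,0,-0.5,0,0,0]
  ],
  "fingers": -1
}}

```text
clock: 21.8
tool_pos: [0.6289, 0.1444, 0.2168]
orientation: [0.104, -3.139, 0.0]
wrist_force: [0.3, -1.1, -0.8]
gripper_width: -0.001
grip_force: 0.0
```

Run:
```python
from h import *
ci=viewer.camera_info("wrist"); p,d=viewer.capture("wrist"); cv2.imwrite("pics/w3.png",p[:,:,::-1]); P=cloud(d,ci)
q=P[(P[...,2]>.085)&(np.hypot(P[...,0]-.629,P[...,1]-.145)<.02)&(P[...,2]<.12)]
print("cap",len(q),np.median(q,0),q[:,2].max())
a=np.radians(3.9); x=lambda m,y=0:np.array([.6295+m*np.cos(a)-y*np.sin(a),.1448+m*np.sin(a)+y*np.cos(a)])
M=np.array([[np.cos(a),np.sin(a),0],[-np.sin(a),np.cos(a),0],[0,0,1]])
m=(P-np.array([.6295,.1448,0]))@M.T; k=(m[...,2]>.108)&(m[...,2]<.166)&(abs(m[...,1])<.034)&(m[...,0]<-.03)&(d>0)
q=m[k]; c=np.polyfit(q[:,2],q[:,0],1); print("lean",np.degrees(np.arctan(c[0])),"x.094",np.polyval(c,.094),"x.169",np.polyval(c,.169))
rel([*x(-.135),.22],93.9); rel([*x(-.135),.145],93.9)
```

```text
cap 547 [0.62883499 0.1437003  0.09937734] 0.10121713610298994
lean -28.828295043731597 x.094 -0.04112181683681027 x.169 -0.08240166101830428
t 21.85 p [0.6287 0.1443 0.2164] yawy 93.79 F [-0.18  0.12 -0.3 ] w -0.0 g 0.0
shift [ 1.341  0.002 -0.034] turn [-0.    -0.003 -0.004]
t 21.85 p [0.6287 0.1443 0.2164] yawy 93.79 F [-0.18  0.12 -0.3 ] w -0.0 g 0.0
shift [1.341 0.002 0.716] turn [-0.    -0.003 -0.004]
```

View pics/w3.png

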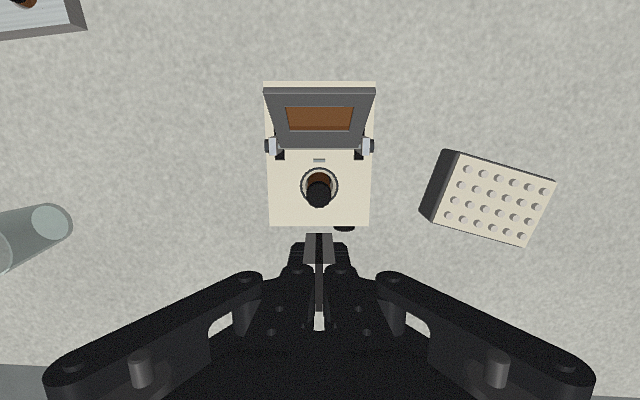

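Wrist view: the vial stands upright in the well, cap at (319,193), about 99 mm high. The flap is still leaning back (318,120). Now I go behind it with the fingers shut.

{"api": "carry_out", "payload": {
  "moves": [
    [0.1,0,0,0,0,0],
    [0.25,0,0,0,0,0],
    [0.4,0,0,0,0,0],
    [0.55,0,0,0,0,0],
    [0.7,0,0,0,0,0]
  ]
}}

```text
clock: 22.35
tool_pos: [0.558, 0.1396, 0.2162]
orientation: [0.104, -3.138, 0.001]
wrist_force: [0.3, -0.7, -0.1]
gripper_width: 0.003
grip_force: 0.0
```

{"api": "carry_out", "payload": {
  "moves": [
    [0.15,0,0,0,0,0],
    [0.3,0,0,0,0,0],
    [0.45,0,0,0,0,0],
    [0.6,0,0,0,0,0],
    [0.64,0,0,0,0,0]
  ]
}}

```text
clock: 22.85
tool_pos: [0.4939, 0.1353, 0.2168]
orientation: [0.104, -3.139, 0.0]
wrist_force: [0.0, 0.2, -0.3]
gripper_width: -0.0
grip_force: 0.0
```

{"api": "carry_out", "payload": {
  "moves": [
    [0,0,0.1,0,0,0],
    [0,0,0.25,0,0,0],
    [0,0,0.4,0,0,0],
    [0,0,0.55,0,0,0],
    [0,0,0.66,0,0,0]
  ]
}}

```text
clock: 23.35
tool_pos: [0.4952, 0.1354, 0.1494]
orientation: [0.104, -3.138, 0.001]
wrist_force: [0.7, 0.4, -0.9]
gripper_width: 0.001
grip_force: 0.0
```

{"api": "carry_out", "payload": {
  "moves": [
    [-0.04,0,0,0,0,0],
    [-0.08,0,0,0,0,0],
    [-0.12,0,0,0,0,0],
    [-0.16,0,0,0,0,0],
    [-0.2,0,0,0,0,0]
  ]
}}

```text
clock: 23.85
tool_pos: [0.5159, 0.137, 0.1518]
orientation: [-0.104, 3.139, 0.0]
wrist_force: [0.5, 0.1, -0.8]
gripper_width: 0.006
grip_force: 0.0
```

```bash
cat >> h.py <<'E'
def mx():
    s=robot.read_state(); a=np.radians(3.9); v=s["tool_pos"]-[.6295,.1448,0]; f=s["wrist_force"]
    print("t",round(s["clock"],2),"mixer x,y",(1000*np.array([v[0]*np.cos(a)+v[1]*np.sin(a),-v[0]*np.sin(a)+v[1]*np.cos(a)])).round(1),"z",(1000*v[2]).round(1),"F",f.round(1))
E
python3 -c "from h import *;mx()"
```

```text
t 23.85 mixer x,y [-1.138e+02 -1.000e-01] z 151.8 F [ 0.5  0.1 -0.8]
```

{"api": "carry_out", "payload": {
  "moves": [
    [-0.01,0,0,0,0,0],
    [-0.02,0,0,0,0,0],
    [-0.03,0,0,0,0,0],
    [-0.04,0,0,0,0,0],
    [-0.05,0,0,0,0,0]
  ]
}}

```text
clock: 24.35
tool_pos: [0.5203, 0.1372, 0.1514]
orientation: [0.104, -3.14, 0.0]
wrist_force: [-0.2, -0.1, 0.2]
gripper_width: 0.002
grip_force: 0.0
```

{"api": "carry_out", "payload": {
  "moves": [
    [-0.01,0,0,0,0,0],
    [-0.02,0,0,0,0,0],
    [-0.03,0,0,0,0,0],
    [-0.04,0,0,0,0,0],
    [-0.05,0,0,0,0,0]
  ]
}}

```text
clock: 24.85
tool_pos: [0.5253, 0.1375, 0.1514]
orientation: [0.104, -3.14, -0.0]
wrist_force: [0.3, -0.5, 0.2]
gripper_width: 0.003
grip_force: 0.0
```

{"api": "carry_out", "payload": {
  "moves": [
    [-0.01,0,0,0,0,0],
    [-0.02,0,0,0,0,0],
    [-0.03,0,0,0,0,0],
    [-0.04,0,0,0,0,0],
    [-0.05,0,0,0,0,0]
  ]
}}

```text
clock: 25.35
tool_pos: [0.5303, 0.1379, 0.1514]
orientation: [-0.104, 3.14, 0.0]
wrist_force: [-0.5, 0.2, -0.2]
gripper_width: -0.002
grip_force: 0.0
```

{"api": "carry_out", "payload": {
  "moves": [
    [-0.01,0,0,0,0,0],
    [-0.02,0,0,0,0,0],
    [-0.03,0,0,0,0,0],
    [-0.04,0,0,0,0,0],
    [-0.05,0,0,0,0,0]
  ]
}}

```text
clock: 25.85
tool_pos: [0.5348, 0.1381, 0.1515]
orientation: [0.104, -3.139, -0.0]
wrist_force: [-5.6, 0.3, 4.2]
gripper_width: -0.004
grip_force: 2.7
```

```bash
python3 -c "from h import *;mx()"
```

```text
t 25.85 mixer x,y [-94.9  -0.2] z 151.5 F [-5.6  0.3  4.2]
```

{"api": "carry_out", "payload": {
  "moves": [
    [-0.01,0,0,0,0,0],
    [-0.02,0,0,0,0,0],
    [-0.03,0,0,0,0,0],
    [-0.04,0,0,0,0,0],
    [-0.05,0,0,0,0,0]
  ]
}}

```text
clock: 26.35
tool_pos: [0.5401, 0.1385, 0.1515]
orientation: [0.104, -3.14, -0.0]
wrist_force: [-4.6, -0.1, 3.5]
gripper_width: -0.0
grip_force: 2.4
```

{"api": "carry_out", "payload": {
  "moves": [
    [-0.01,0,0,0,0,0],
    [-0.02,0,0,0,0,0],
    [-0.03,0,0,0,0,0],
    [-0.04,0,0,0,0,0],
    [-0.05,0,0,0,0,0]
  ]
}}

```text
clock: 26.85
tool_pos: [0.5453, 0.1388, 0.1514]
orientation: [0.104, -3.14, -0.0]
wrist_force: [-4.5, -0.8, 3.0]
gripper_width: 0.002
grip_force: 2.1
```

{"api": "carry_out", "payload": {
  "moves": [
    [-0.01,0,0,0,0,0],
    [-0.02,0,0,0,0,0],
    [-0.03,0,0,0,0,0],
    [-0.04,0,0,0,0,0],
    [-0.05,0,0,0,0,0]
  ]
}}

```text
clock: 27.35
tool_pos: [0.5503, 0.1392, 0.1514]
orientation: [-0.104, 3.14, -0.0]
wrist_force: [-3.5, -0.8, 3.3]
gripper_width: -0.001
grip_force: 1.9
```

{"api": "carry_out", "payload": {
  "moves": [
    [-0.01,0,0,0,0,0],
    [-0.02,0,0,0,0,0],
    [-0.03,0,0,0,0,0],
    [-0.04,0,0,0,0,0],
    [-0.05,0,0,0,0,0]
  ]
}}

```text
clock: 27.85
tool_pos: [0.5553, 0.1395, 0.1514]
orientation: [-0.104, 3.14, -0.0]
wrist_force: [-3.4, -0.7, 3.3]
gripper_width: 0.0
grip_force: 1.8
```

{"api": "carry_out", "payload": {
  "moves": [
    [-0.01,0,0,0,0,0],
    [-0.02,0,0,0,0,0],
    [-0.03,0,0,0,0,0],
    [-0.04,0,0,0,0,0],
    [-0.05,0,0,0,0,0]
  ]
}}

```text
clock: 28.35
tool_pos: [0.5602, 0.1398, 0.1514]
orientation: [0.104, -3.14, 0.0]
wrist_force: [-4.1, -0.7, 2.5]
gripper_width: -0.0
grip_force: 1.7
```

{"api": "carry_out", "payload": {
  "moves": [
    [-0.01,0,0,0,0,0],
    [-0.02,0,0,0,0,0],
    [-0.03,0,0,0,0,0],
    [-0.04,0,0,0,0,0],
    [-0.05,0,0,0,0,0]
  ]
}}

```text
clock: 28.85
tool_pos: [0.5652, 0.1402, 0.1514]
orientation: [0.104, -3.14, -0.0]
wrist_force: [-3.7, -0.4, 2.3]
gripper_width: 0.006
grip_force: 1.6
```

{"api": "carry_out", "payload": {
  "moves": [
    [-0.01,0,0,0,0,0],
    [-0.02,0,0,0,0,0],
    [-0.03,0,0,0,0,0],
    [-0.04,0,0,0,0,0],
    [-0.05,0,0,0,0,0]
  ]
}}

```text
clock: 29.35
tool_pos: [0.5702, 0.1405, 0.1514]
orientation: [-0.104, 3.14, -0.0]
wrist_force: [-2.5, 0.2, 2.3]
gripper_width: -0.001
grip_force: 1.5
```

{"api": "carry_out", "payload": {
  "moves": [
    [-0.01,0,0,0,0,0],
    [-0.02,0,0,0,0,0],
    [-0.03,0,0,0,0,0],
    [-0.04,0,0,0,0,0],
    [-0.05,0,0,0,0,0]
  ]
}}

```text
clock: 29.85
tool_pos: [0.5752, 0.1408, 0.1514]
orientation: [0.104, -3.14, 0.0]
wrist_force: [-4.3, -0.5, 2.9]
gripper_width: 0.002
grip_force: 2.1
```

{"api": "carry_out", "payload": {
  "moves": [
    [-0.01,0,0,0,0,0],
    [-0.02,0,0,0,0,0],
    [-0.03,0,0,0,0,0],
    [-0.04,0,0,0,0,0],
    [-0.05,0,0,0,0,0]
  ]
}}

```text
clock: 30.35
tool_pos: [0.5801, 0.1411, 0.1512]
orientation: [0.104, -3.14, 0.0]
wrist_force: [-4.5, -0.0, -0.4]
gripper_width: -0.001
grip_force: 2.0
```

{"api": "carry_out", "payload": {
  "moves": [
    [-0.01,0,0,0,0,0],
    [-0.02,0,0,0,0,0],
    [-0.03,0,0,0,0,0],
    [-0.04,0,0,0,0,0],
    [-0.05,0,0,0,0,0]
  ]
}}

```text
clock: 30.85
tool_pos: [0.5851, 0.1415, 0.1513]
orientation: [0.104, -3.14, 0.0]
wrist_force: [-5.0, -0.2, -2.5]
gripper_width: -0.001
grip_force: 1.9
```

```bash
python3 -c "from h import *;mx()"
```

```text
t 30.85 mixer x,y [-44.5  -0.3] z 151.3 F [-5.  -0.2 -2.5]
```

{"api": "carry_out", "payload": {
  "moves": [
    [-0.01,0,0,0,0,0],
    [-0.02,0,0,0,0,0],
    [-0.03,0,0,0,0,0],
    [-0.04,0,0,0,0,0],
    [-0.05,0,0,0,0,0]
  ]
}}

```text
clock: 31.35
tool_pos: [0.5902, 0.1418, 0.1514]
orientation: [-0.104, 3.14, -0.0]
wrist_force: [-4.6, -0.2, -1.6]
gripper_width: 0.0
grip_force: 1.7
```

{"api": "carry_out", "payload": {
  "moves": [
    [-0.01,0,0,0,0,0],
    [-0.02,0,0,0,0,0],
    [-0.03,0,0,0,0,0],
    [-0.04,0,0,0,0,0],
    [-0.05,0,0,0,0,0]
  ]
}}

```text
clock: 31.85
tool_pos: [0.5953, 0.1422, 0.1515]
orientation: [-0.104, 3.14, 0.0]
wrist_force: [-4.0, 0.2, -1.2]
gripper_width: 0.004
grip_force: 1.5
```

{"api": "carry_out", "payload": {
  "moves": [
    [-0.01,0,0,0,0,0],
    [-0.02,0,0,0,0,0],
    [-0.03,0,0,0,0,0],
    [-0.03,0,0,0,0,0],
    [-0.03,0,0,0,0,0]
  ]
}}

```text
clock: 32.35
tool_pos: [0.5982, 0.1423, 0.1515]
orientation: [-0.104, 3.14, 0.0]
wrist_force: [-2.9, -0.4, 0.1]
gripper_width: 0.0
grip_force: 1.3
```

Mixer x of the TCP is about −31 mm, so I switch to finer steps.

{"api": "carry_out", "payload": {
  "moves": [
    [-0.006,0,0,0,0,0],
    [-0.012,0,0,0,0,0],
    [-0.018,0,0,0,0,0],
    [-0.024,0,0,0,0,0],
    [-0.03,0,0,0,0,0]
  ]
}}

```text
clock: 32.85
tool_pos: [0.6012, 0.1425, 0.1514]
orientation: [-0.104, 3.14, -0.0]
wrist_force: [-2.1, -0.5, -0.8]
gripper_width: -0.002
grip_force: 0.9
```

{"api": "carry_out", "payload": {
  "moves": [
    [-0.006,0,0,0,0,0],
    [-0.012,0,0,0,0,0],
    [-0.018,0,0,0,0,0],
    [-0.024,0,0,0,0,0],
    [-0.03,0,0,0,0,0]
  ]
}}

```text
clock: 33.35
tool_pos: [0.6042, 0.1427, 0.1515]
orientation: [-0.104, 3.14, -0.0]
wrist_force: [-1.4, -0.3, -0.2]
gripper_width: -0.001
grip_force: 0.5
```

```bash
python3 -c "from h import *;mx()"
```

```text
t 33.35 mixer x,y [-25.4  -0.4] z 151.5 F [-1.4 -0.3 -0.2]
```

{"api": "carry_out", "payload": {
  "moves": [
    [-0.005,0,0,0,0,0],
    [-0.01,0,0,0,0,0],
    [-0.015,0,0,0,0,0],
    [-0.02,0,0,0,0,0],
    [-0.02,0,0,0,0,0]
  ]
}}

```text
clock: 33.85
tool_pos: [0.6062, 0.1429, 0.1514]
orientation: [-0.104, 3.14, 0.0]
wrist_force: [-0.2, -0.1, 0.4]
gripper_width: -0.001
grip_force: 0.2
```

```bash
cat >> h.py <<'E'
def flap(save=None):
    d=viewer.capture("scene"); ci=viewer.camera_info("scene"); P=cloud(d[1],ci)
    if save: cv2.imwrite(save,cv2.resize(d[0][130:260,290:450,::-1],None,fx=4,fy=4))
    a=np.radians(3.9); M=np.array([[np.cos(a),np.sin(a),0],[-np.sin(a),np.cos(a),0],[0,0,1]]); m=(P-np.array([.6295,.1448,0]))@M.T
    k=(m[...,2]>.108)&(m[...,2]<.2)&(abs(abs(m[...,1])-.027)<.008)&(abs(m[...,0])<.12); q=m[k]
    print("flap pts",len(q),"lean front-face fit",np.degrees(np.arctan(np.polyfit(q[:,2],q[:,0],1)[0])).round(1),"top z",np.percentile(q[:,2],98).round(3),"x max",np.percentile(q[:,0],98).round(3))
E
python3 -c "from h import *;mx();flap()"
```

```text
t 33.85 mixer x,y [-23.4  -0.3] z 151.4 F [-0.2 -0.1  0.4]
flap pts 66 lean front-face fit 18.0 top z 0.199 x max -0.001
```

{"api": "carry_out", "payload": {
  "moves": [
    [-0.005,0,0,0,0,0],
    [-0.01,0,0,0,0,0],
    [-0.015,0,0,0,0,0],
    [-0.02,0,0,0,0,0],
    [-0.02,0,0,0,0,0]
  ]
}}

```text
clock: 34.4
tool_pos: [0.6081, 0.143, 0.1514]
orientation: [-0.104, 3.14, -0.0]
wrist_force: [-0.7, 0.4, -0.2]
gripper_width: -0.001
grip_force: 0.0
```

```bash
python3 -c "from h import *;mx();flap('pics/f1.png')"
```

```text
t 34.4 mixer x,y [-21.4  -0.4] z 151.4 F [-0.7  0.4 -0.2]
flap pts 108 lean front-face fit 18.6 top z 0.199 x max 0.012
```

View pics/f1.png

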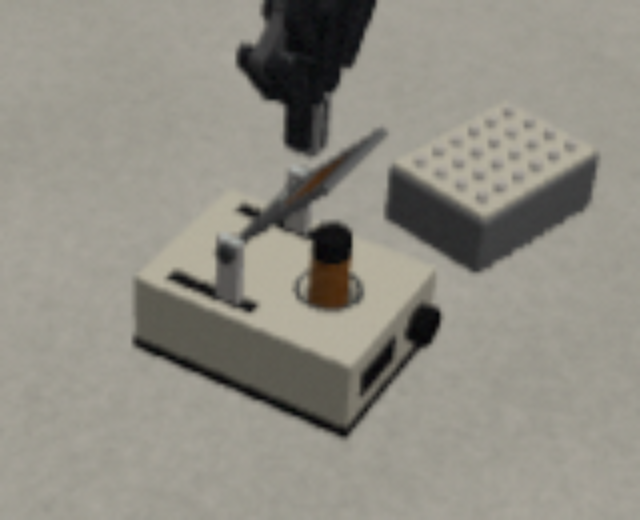

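Scene crop: the flap has sprung over the vial (plate from (245,235) to (385,130)), with a gap to the fingertips at (305,150). The vial stands upright at (330,265). I withdraw back and up.

{"api": "carry_out", "payload": {
  "moves": [
    [0.1,0,0,0,0,0],
    [0.2,0,-0.1,0,0,0],
    [0.35,0,-0.3,0,0,0],
    [0.5,0,-0.5,0,0,0],
    [0.6,0,-0.8,0,0,0]
  ]
}}

```text
clock: 34.95
tool_pos: [0.5465, 0.1388, 0.2322]
orientation: [0.104, -3.139, 0.0]
wrist_force: [1.0, 0.2, -0.1]
gripper_width: 0.001
grip_force: 0.0
```

{"api": "carry_out", "payload": {
  "moves": [
    [0.2,0,-0.1,0,0,0],
    [0.4,0,-0.2,0,0,0],
    [0.6,0,-0.2,0,0,0],
    [0.7,0,-0.2,0,0,0],
    [0.7,0,-0.2,0,0,0]
  ]
}}

```text
clock: 35.45
tool_pos: [0.4775, 0.1344, 0.2522]
orientation: [-0.104, 3.139, 0.0]
wrist_force: [-0.2, 0.4, -0.5]
gripper_width: -0.001
grip_force: 0.0
```

Run:
```python
from h import *
mx(); flap('pics/f2.png')
```

```text
t 35.45 mixer x,y [-1.523e+02 -1.000e-01] z 252.2 F [-0.2  0.4 -0.5]
flap pts 90 lean front-face fit 42.9 top z 0.16 x max 0.012
```

View pics/f2.png

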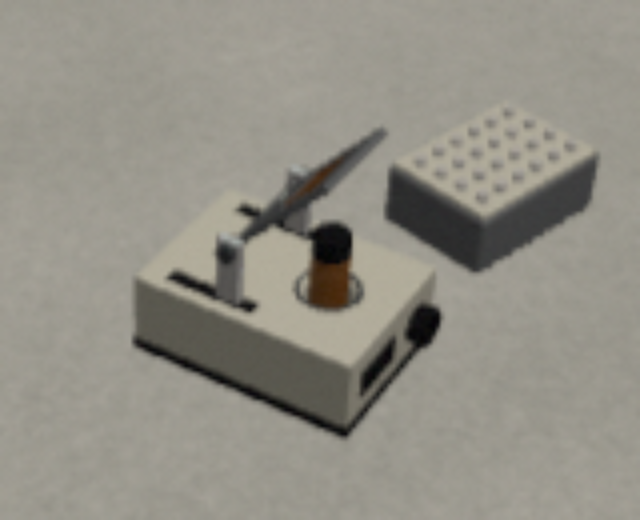

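The flap rests at about 42° past upright over the upright vial, and the robot is clear of everything. Handing in.

```bash
python3 -c "from station import robot;print(robot.close_job())"
```

```text
the job is handed in; nothing more can be done
None
```

The job is handed in at about 35 s: the tall vial stands upright on the floor of the well, and the flap snapped across by itself and leans about 42° over it, with the robot clear of everything.

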